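Lock the ring mandrel in its bench clamp with the square T-key

TASK

Take the red T-handled square key from its wooden stand, push it fully home in the brass spindle of the green mandrel clamp, and with it turn the spindle clockwise (seen from above) as far as it goes, so that the jaw locks the mandrel. Then pull the key out, with the clamp still locked, and put it back upright and fully down in the square hole of its stand. Leave the other things on the bench where they are.

Things in the scene. Friction and masses are not known exactly. Their poses are not given: they have to be found in the camera images.
- key: Loose upright T-key, 102 mm tall, about 0.22 kg. Origin: centre of its foot. Steel square shank 16 x 16 mm (foot tapered to 11 x 11 over its last 10 mm) up to z = 80 mm, with a 28 mm round collar at z = 66 to 78; then a red cross bar 18 mm thick (own x), 90 mm long (own y), 22 mm tall (z = 80 to 102). It starts upright in the stand's hole, foot on the hole's floor.
- key_grip (a point): Centre of the key's red cross bar, 91 mm above the key's foot; axes as key.
- key_tip (a point): Centre of the key's foot, the same point as the origin of key.
- spindle (a joint): Turn of the brass spindle in rad: 0 is open, grows clockwise seen from above, firm stop at 1.2 (69 degrees; locked). It starts between 0 and 0.3, turns with about 0.12 N m of friction and stays where it is left.
- socket (a point): Centre of the mouth of the square socket in the round brass spindle (44 mm across, 62 mm above the bench). z up; x and y square to the socket's walls, turning with the spindle. Socket 18 x 18 mm, 2 mm chamfer, 30 mm deep; the key fits in any quarter turn. White line on the spindle along -x; on the clamp a white dot marks open, a red dot locked.
- socket_floor (a point): Centre of the socket's floor, 30 mm below socket; same axes.
- clamp: Fixed green clamp 110 x 150 mm, top 60 mm high; origin: centre of its underside. Spindle axis at own (0, -30) mm. Steel mandrel (26 mm thick tapering to 16) lies along own x at y = 45, axis 68 mm high, x = -60 to 200 mm, between a fixed jaw (y = 58 to 75) and a sliding jaw (y = 6 to 21 open, 80 mm high) that the spindle drives 11 mm onto it. Highest point 81 mm.
- stand: Fixed wooden block, 45 mm high, from x = -40 to 110 mm and y = -40 to 40 mm in its own frame; origin under the key's hole, at bench level. Three short steel doming punches stand on it at x = 90 mm, y = -27, 0, 27 mm, up to 82 mm above the bench.
- stand_hole (a point): Centre of the mouth of the key's hole in the stand's top, 45 mm above the bench: square, 19 x 19 mm, 2 mm chamfer, 30 mm deep, walls along the stand's own x and y.
- stand_floor (a point): Centre of the floor of the key's hole, 30 mm below stand_hole.
- blue_box: Bystander: closed blue box 134 x 84 x 60 mm, origin at the centre of its underside.
- brick: Bystander: reddish abrasive brick 90 x 60 x 45 mm, origin at the centre of its underside.
- pliers_tin: Bystander: tin 76 mm across, 100 mm high, with pliers standing in it up to 160 mm; origin at the centre of its underside.
Things that resemble listed ones, but are neither listed nor needed, are in the scene too. Of the things like the key, leave any that is blue; of the rest the smaller one is meant.

How it is judged:
By the outcome, as a careful person would: the job done as asked, in the order asked, and still so for the second after the job is handed in, with the robot touching nothing.
It also fails if it takes over 58 s, if anything falls off the work surface, if the arm or the gripper's body presses on something with over 40 N, if the wrist force passes 120 N, or if a joint passes its speed limit or range.

ROBOT

A 6-joint arm with a two-finger parallel gripper is mounted at the origin on the work surface. World frame = base frame: x ahead of the robot, y to its left, z up, the work surface at z = 0. Lengths are in m, angles in degrees, forces in N, time in s.
With the tool pointing down it reaches from about 0.4 to 0.825 m from the base axis. Payload 7 kg.
Tool frame: the origin (TCP) lies at the centre of the arm's flange, where the gripper is bolted on; the fingertips stand 178 mm ahead of it and the grasp point (between the pads) lies 159 mm ahead of it; z points along the fingers, y is the line along which they close (so a half turn about z gives the same grasp; the last joint's range is limited). The gripper opens to 88 mm and grips with 3 to 60 N. Pads are 19 mm wide; open, the fingers measure 130 mm over their backs; the gripper's body (78 mm by 193 mm) begins 47 mm behind the grasp point.
Start: joints at [-58.894, 20.546, 0.682, 0, -70.136, -16.507], TCP at [0.17, -0.653, 0.405] pointing down, gripper open.
Joint ranges: [-176.03, 176.03], [-82.01, 121.73], [-58.28, 71.71], [-173.87, 95.51], [-174.79, -0.11], [-173.66, 173.66]. Speed limits (degrees/s): [136.94, 136.94, 172.46, 180, 180, 180].

INTERFACE

Orientations are given as [roll, pitch, yaw] about the fixed x, y, z axes, in that order (R = Rz(yaw) Ry(pitch) Rx(roll)).
In Python, from plant import telemetry, snapshot, workorder, nets gives the robot as it stands.
- The arm moves only by the shell command python3 -m creep 'ROWS'. ROWS is JSON, a list that holds one entry, the list of rows, each a list of 5 numbers: the shift along the tool's x, y, z normalised to -1 to 1, where 1 is 0.2 m, then the turn about the tool's z normalised to -1 to 1, where 1 is pi/2 rad, then the opening, from 0 (shut) to 1 (fully open). In form: [[[x, y, z, spin, hand], ...]]. A call has 1 to 8 rows; each row shifts and turns the commanded pose from where the row before left it, along the tool's axes as they then stand; what a row does not reach is not made up. A row lasts 1/12 s, in which the tool goes at most 41.7 mm and 7.16 degrees, less where a joint would pass 70% of its speed; a pose out of reach is approached as far as the arm can. A call with a number of a shift or a turn outside -1 to 1 is refused whole. A call with a gripper value outside its range is refused whole. The fingers move at their own pace and stop on an object; the grip force is fixed at half the most. Time passes only in rows, so rows that do not move let the fingers close. It gives the time, the measured TCP pose, the force, the opening and the grip force at its end, in the units of the state.
- telemetry.get_obs(): the state, without advancing time (a new reading comes with each control period).
- snapshot(name): name is "side" or "top"; returns a dict with "frame" (420x560x3 uint8, red, green, blue), "fx", "fy", "cx", "cy" (pixels), "rvec" (rotation vector, rad) and "tvec" (3), from world to camera coordinates, as OpenCV has them. Camera axes: x right, y down, z forward; pixel columns grow to the right and rows downward; lengths in m; the calibration is good to about 2 mm. A picture is of the moment at which its call begins. There is no depth.
- workorder.close_job(): hands the job in; it is judged then, once.
Trained networks look in a picture, given as the dict that the camera call returned (one of the last four; its "shot" number tells which), for a name from the list of things; names that differ only in an ending like _2 or _b are one class to them, and where a whole thing is asked for, a point or a joint stands for the part that bears it (a point fixed in the world has none). Each returns a list of dicts, best first, with "confidence" (0 to 1); they miss things now and then, are a little off and sometimes report something else, mostly with a low value. They report only what shows in the picture. A call takes as long as a camera call. They do not tell look-alikes from the thing itself.
- nets.find_in(picture, query): "uv" ([column, row] in pixels, amid what is visible of it).
- nets.masks_of(picture, query): "region" (420x560 bool, what is visible of it) and "uv" ([column, row] in pixels, amid what is visible of it).
- nets.landmark_of(picture, query): "uv" ([column, row] in pixels: a listed point, or the origin of a listed thing).
The state is a dict: "clock": time; "joint_pos": joint angles; "qvel": joint speeds; "tau": joint torques, N m; "tool_pos": TCP position; "orientation": TCP orientation; "force": force on the tool from outside, world axes, zero at the start; "moment": the same for the moment, N m; "opening": finger opening in m; "gripper_force": force on a finger pad.
Only numpy, scipy, OpenCV 4.12 (cv2) and the standard library are available. Lean on these libraries where they do the work, as an engineer would, in place of code of your own. Each camera call takes 0.05 s, during which the arm holds its last target. There are 200 camera calls.

## Working session

There is one attempt and no reset: what is moved stays moved. The work goes in short steps, Python scripts to look and compute and a shell command to move; the robot and the scene stay as the last step left them, time stands still between calls to the robot, and variables do not carry over. Pictures are saved under pics/ and viewed, at most 10 in all, crops included, and the job is handed in when it is done.

```bash
mkdir -p pics; ls; cat > h.py <<'E'
import numpy as np, cv2, json
from plant import telemetry, snapshot, workorder, nets
def save(p,name,crop=None,scale=1):
    f=p["frame"]
    if crop: a,b,c,d=crop; f=f[b:d,a:c]
    f=cv2.resize(f,None,fx=scale,fy=scale,interpolation=cv2.INTER_CUBIC)
    cv2.imwrite("pics/"+name,cv2.cvtColor(f,cv2.COLOR_RGB2BGR))
def K(p): return np.array([[p["fx"],0,p["cx"]],[0,p["fy"],p["cy"]],[0,0,1.]])
def ray(p,uv):
    R=cv2.Rodrigues(np.array(p["rvec"],float))[0]; t=np.array(p["tvec"],float)
    d=R.T@np.linalg.inv(K(p))@np.array([uv[0],uv[1],1.]); return -R.T@t,d
def atz(p,uv,z):
    o,d=ray(p,uv); return o+d*(z-o[2])/d[2]
def proj(p,X):
    return cv2.projectPoints(np.array(X,float).reshape(-1,3),np.array(p["rvec"],float),np.array(p["tvec"],float),K(p),None)[0].reshape(-1,2)
def tri(pa,ua,pb,ub):
    A=[];b=[]
    for p,u in((pa,ua),(pb,ub)):
        o,d=ray(p,u); d=d/np.linalg.norm(d); M=np.eye(3)-np.outer(d,d); A.append(M);b.append(M@o)
    return np.linalg.lstsq(np.vstack(A),np.hstack(b),rcond=None)[0]
E
python3 - <<'E'
from h import *
np.set_printoptions(precision=4,suppress=True)
t=snapshot("top");s=snapshot("side")
both=np.hstack([t["frame"],s["frame"]])
save(t,"top.png",None,1.4);save(s,"side.png",None,1.4)
for n,p in(("top",t),("side",s)):
    o,_=ray(p,(0,0)); print(n,"cam",o,p["fx"])
    for q,z in(("key_grip",.106),("key_tip",.015),("socket",.062),("clamp",0),("stand_hole",.045),("stand",0),("blue_box",0),("brick",0),("pliers_tin",0)):
        for r in nets.landmark_of(p,q)[:4]: print(n,q,np.round(r["uv"],1),round(r["confidence"],2),atz(p,r["uv"],z)[:2])
E
```

```text
pics
top cam [0.3014 0.0084 1.5442] 533.6482585347671
top key_grip [369.  265.4] 0.78 [ 0.3227 -0.215 ]
top key_grip [318.6 145.5] 0.78 [ 0.6504 -0.0816]
top key_grip [376.7 207.6] 0.74 [ 0.4786 -0.2384]
top key_tip [318. 157.] 0.75 [ 0.6381 -0.0854]
top key_tip [371.8 211.8] 0.63 [ 0.4776 -0.2397]
top socket [215.6 211.6] 0.66 [0.4711 0.2045]
top clamp [209.9 210.1] 0.76 [0.4826 0.2294]
top stand_hole [373.8 206.7] 0.65 [ 0.4887 -0.2407]
top stand_hole [439.1 151.5] 0.38 [ 0.6487 -0.4303]
top stand [371.1 207.7] 0.61 [ 0.4913 -0.2403]
top stand [370.4 206.9] 0.58 [ 0.4937 -0.2383]
top blue_box [133.5 209. ] 0.56 [0.485  0.4527]
top blue_box [376.6 209.1] 0.22 [ 0.4873 -0.2562]
top brick [433.9 241.9] 0.57 [ 0.3925 -0.4198]
top pliers_tin [441.  153.3] 0.7 [ 0.6537 -0.4489]
side cam [-0.1556  0.6018  1.0763] 420.3718778848673
side key_grip [264.9 163.4] 0.86 [ 0.6662 -0.093 ]
side key_grip [335.1 172.3] 0.73 [ 0.4707 -0.233 ]
side key_grip [366.7 191.2] 0.47 [ 0.3424 -0.24  ]
side key_tip [269.4 190.8] 0.72 [ 0.6258 -0.074 ]
side key_tip [328.2 185.9] 0.63 [ 0.4996 -0.2412]
side socket [237.9 253.7] 0.42 [0.4639 0.198 ]
side socket [335.2 143.9] 0.24 [ 0.6018 -0.3866]
side clamp [229.  268.4] 0.61 [0.478  0.2281]
side stand_hole [332.2 187. ] 0.73 [ 0.468  -0.2233]
side stand [329.7 190.2] 0.57 [ 0.4906 -0.241 ]
side blue_box [167.1 309.5] 0.8 [0.4903 0.4432]
side pliers_tin [334.7 142.2] 0.69 [ 0.6565 -0.4534]
side pliers_tin [330.4 182. ] 0.35 [ 0.5168 -0.2736]
```

View pics/top.png

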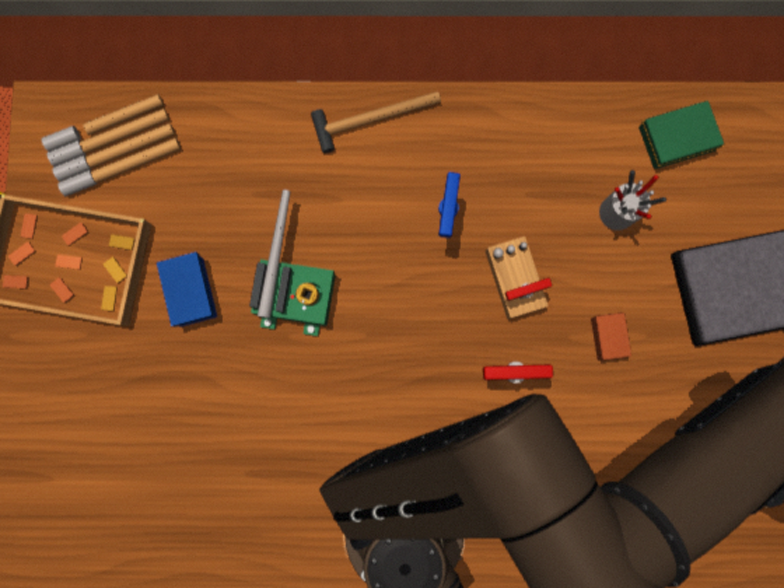

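View pics/side.png

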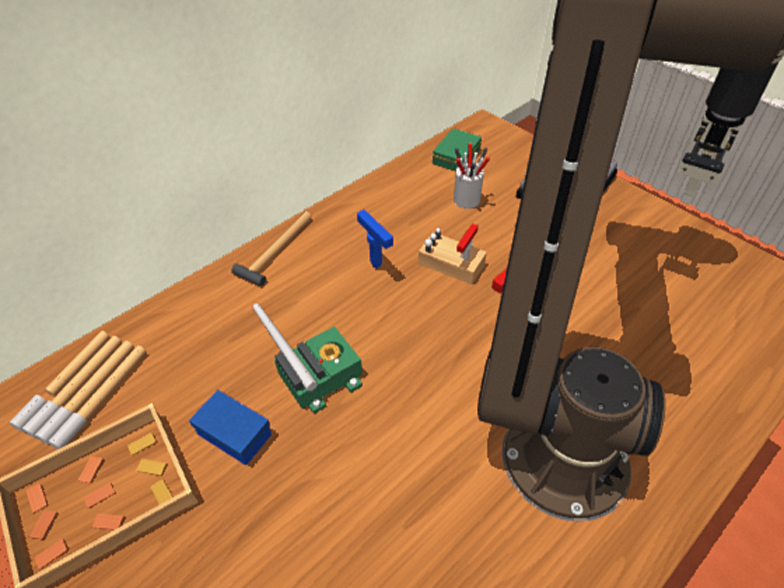

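Candidates for the key are the blue T at top px (318,146), a free-standing red T at (369,265) whose bar looks longer, and a red T in the wooden stand at (377,207). I choose the one in the stand: it isn't blue, it's smaller, and it stands in the wooden block. Next I'll check it in a close crop and measure orientations.

```bash
python3 - <<'E'
from h import *
np.set_printoptions(precision=4,suppress=True)
t=snapshot("top");s=snapshot("side")
a=cv2.resize(t["frame"][160:240,330:410],(400,400),interpolation=cv2.INTER_CUBIC)
b=cv2.resize(t["frame"][170:250,175:255],(400,400),interpolation=cv2.INTER_CUBIC)
cv2.imwrite("pics/crop.png",cv2.cvtColor(np.hstack([a,b]),cv2.COLOR_RGB2BGR))
f=t["frame"].astype(int)
# red bars
red=((f[...,0]>120)&(f[...,1]<60)&(f[...,2]<60))
for (u,v) in((377,207),(369,265)):
    m=np.zeros_like(red);m[v-25:v+25,u-35:u+35]=red[v-25:v+25,u-35:u+35]
    ys,xs=np.nonzero(m)
    P=np.array([atz(t,(x,y),.102)[:2] for x,y in zip(xs,ys)],np.float32)
    c=P-P.mean(0);w,V=np.linalg.eigh(c.T@c); d=V[:,1]
    print("bar",len(xs),xs.mean(),ys.mean(),P.mean(0),"long axis yaw",np.degrees(np.arctan2(d[1],d[0])),np.array(cv2.minAreaRect(P*1000)[1]))
for q,z in(("stand",.045),("clamp",.06)):
    r=nets.masks_of(t,q)
    for k in r[:2]:
        ys,xs=np.nonzero(k["region"]);P=np.array([atz(t,(x,y),z)[:2] for x,y in zip(xs,ys)],np.float32)*1000
        print(q,k["confidence"],len(xs),cv2.minAreaRect(P))
# mandrel / grays
R=nets.masks_of(t,"spindle")
for k in R[:2]: print("spindle",k["confidence"],k["uv"],k["region"].sum(),atz(t,k["uv"],.062))
f=t["frame"].astype(int);m=np.zeros(f.shape[:2],bool)
sub=(f.max(2)-f.min(2)<25)&(f.min(2)>100); m[135:225,180:212]=sub[135:225,180:212]
ys,xs=np.nonzero(m);print("mandrel px",len(xs),xs.min(),xs.max(),ys.min(),ys.max())
P=np.array([atz(t,(x,y),.075)[:2] for x,y in zip(xs,ys)]);c=P-P.mean(0);w,V=np.linalg.eigh(c.T@c);d=V[:,1]
print("mandrel yaw",np.degrees(np.arctan2(d[1],d[0])),P.mean(0),(c@d).min(),(c@d).max())
E
```

```text
bar 210 377.9428571428571 205.89523809523808 [ 0.4838 -0.2426] long axis yaw 108.70901 [18.9495 90.117 ]
bar 476 370.0651260504202 265.20588235294116 [ 0.3233 -0.2185] long axis yaw 91.87525 [ 26.3971 129.7167]
stand 0.85 1435 ((513.80859375, -225.88031005859375), (153.66123962402344, 88.88875579833984), 17.647001266479492)
stand 0.52 996 ((671.975830078125, -465.07330322265625), (89.68112182617188, 144.48074340820312), 37.03500747680664)
clamp 0.56 2932 ((540.310302734375, 215.5775146484375), (163.73739624023438, 282.4903259277344), 80.11959075927734)
spindle 0.6 [220.3, 209.6] 229 [0.4768 0.1915 0.062 ]
spindle 0.41 [369.0, 193.4] 1366 [ 0.5241 -0.2251  0.062 ]
mandrel px 538 184 206 136 224
mandrel yaw 170.83931492104156 [0.5472 0.2618] -0.1389697397851428 0.11536109291124888
```

View pics/crop.png

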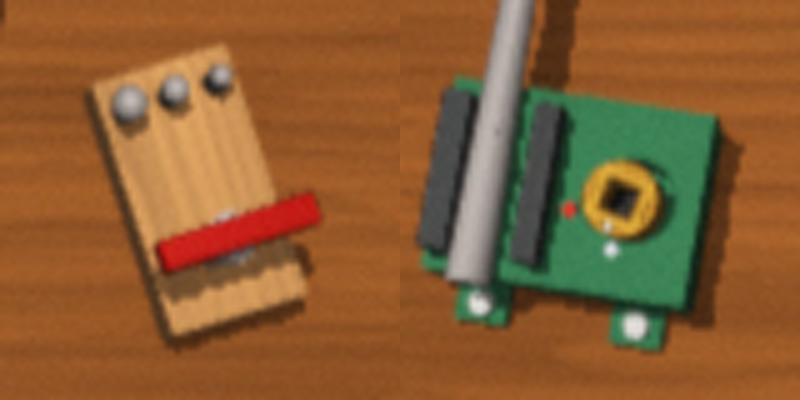

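The left crop shows the red key at about px (378,206), with a bar of 90 x 19 mm. The other red T's bar is 130 mm, so the choice holds. The right crop shows the brass spindle at about px (219.4,209.8), the white dot towards -x, the red dot towards +y, and the white line roughly 15° past open. I'll fit the poses precisely now.

```bash
cat >> h.py <<'E'
from scipy.optimize import minimize
def hullmask(p,pts):
    S=8; uv=proj(p,pts); h=cv2.convexHull(np.float32(uv))
    m=np.zeros(p["frame"].shape[:2],np.uint8); cv2.fillConvexPoly(m,np.int32(np.round(h*16)),255,cv2.LINE_AA,4); return m/255.
def fit(obs,pts,x0,z=0):
    # obs: list of (picture, soft mask); params x mm,y mm,yaw deg
    def c(q):
        a=np.radians(q[2]);R=np.array([[np.cos(a),-np.sin(a),0],[np.sin(a),np.cos(a),0],[0,0,1]])
        X=pts@R.T+[q[0]/1e3,q[1]/1e3,z]
        return sum(((hullmask(p,X)-m)**2).sum()/m.sum() for p,m in obs)
    sim=np.array([x0]+[np.array(x0)+d for d in np.diag([5,5,5.])])
    r=minimize(c,x0,method="Nelder-Mead",options=dict(initial_simplex=sim,xatol=.02,fatol=1e-5)); return r.x,r.fun
def box(a,b,c,d,e,f): return np.array([[x,y,z] for x in(a,b) for y in(c,d) for z in(e,f)],float)
def redmask(p,u,v,w=26):
    f=p["frame"].astype(int);m=np.zeros(f.shape[:2]); r=(f[...,0]>1.9*np.maximum(f[...,1],f[...,2]))&(f[...,0]>70)&(f[...,1]<50)
    m[v-w:v+w,u-w:u+w]=r[v-w:v+w,u-w:u+w]; return m
BAR=box(-.009,.009,-.045,.045,.080,.102)
def go(xyz,yaw,fast=True):
    """remaining move in tool axes, normalised"""
    o=telemetry.get_obs();from scipy.spatial.transform import Rotation as Ro
    R=Ro.from_euler("xyz",o["orientation"],degrees=True).as_matrix()
    d=R.T@(np.array(xyz)-o["tool_pos"]); y=np.degrees(np.arctan2(R[1,1],R[0,1])) # yaw of tool y
    s=-((yaw-y+90)%180-90)
    s_alt=s-180*np.sign(s)
    print("t",o["clock"],"pos",np.round(o["tool_pos"],4),"rpy",np.round(o["orientation"],2),"yawY",round(y,2),"j6",o["joint_pos"][5])
    print("shift norm",np.round(d/.2,4),"spin norm",round(s/90,4),"alt",round(s_alt/90,3))
E
python3 - <<'E'
from h import *
np.set_printoptions(precision=3,suppress=True)
t=snapshot("top");s=snapshot("side")
mt,ms=redmask(t,377,206),redmask(s,335,171,20)
print(mt.sum(),ms.sum())
for ob in([(t,mt)],[(s,ms)],[(t,mt),(s,ms)]): print("key",*fit(ob,BAR,[484,-240,18],.015))
th=np.linspace(0,2*np.pi,40)[:-1]
C=np.array([[.022*np.cos(a),.022*np.sin(a),z] for a in th for z in(.060,.062)])
for p,u,v in((t,219,210),(s,237,252)):
    f=p["frame"].astype(int);w=14;y=np.zeros(f.shape[:2],np.uint8)
    r=(f[...,0]>f[...,1]*1.15)&(f[...,1]>1.6*f[...,2])&(f[...,0]>90);y[v-w:v+w,u-w:u+w]=r[v-w:v+w,u-w:u+w]
    n,l,st,ce=cv2.connectedComponentsWithStats(y); y=np.uint8(l==1+st[1:,4].argmax())
    h=cv2.convexHull(np.argwhere(y)[:,::-1].astype(np.int32)); m=np.zeros(y.shape,np.uint8);cv2.fillConvexPoly(m,h,1);m=m.astype(float)
    print("spindle",y.sum(),m.sum(),*fit([(p,m)],C,[475,195,0]))
    cc=np.array([475,195]); 
# polar: white line / dark socket
f=t["frame"].astype(int)
o=atz(t,(219.4,209.8),.062)
for v in range(209,224):
    print(v,[("%d"%f[v,u].min()) for u in range(212,228)])
# clamp: green body corners in own frame for candidate yaw
g=(f[...,1]>1.4*f[...,0])&(f[...,1]>60)&(f[...,1]>1.2*f[...,2]);m=np.zeros_like(g);m[170:250,175:255]=g[170:250,175:255]
ys,xs=np.nonzero(m);P=np.array([atz(t,(x,y),.06)[:2] for x,y in zip(xs,ys)],np.float32)*1000;print("green",cv2.minAreaRect(P))
go([.484,-.24,.30],18)
E
```

```text
212.0 126.0
key [ 483.046 -241.306   20.626] 0.3349649989481549
key [ 482.896 -238.908   24.921] 0.44131731995630497
key [ 482.167 -240.083   21.665] 0.8126176906410199
spindle 151 195.0 [476.796 196.075   6.72 ] 0.10039034296473742
spindle 130 144.0 [477.406 197.078   2.094] 0.14276912725874663
209 ['51', '54', '55', '23', '13', '14', '13', '19', '41', '44', '45', '54', '55', '49', '34', '22']
210 ['53', '55', '47', '25', '12', '15', '15', '30', '46', '48', '45', '55', '46', '45', '31', '21']
211 ['60', '58', '42', '28', '21', '18', '29', '41', '48', '44', '46', '51', '44', '45', '19', '23']
212 ['56', '59', '54', '44', '42', '31', '43', '47', '47', '45', '53', '45', '45', '43', '20', '20']
213 ['56', '56', '57', '60', '74', '62', '51', '46', '43', '47', '54', '41', '44', '31', '20', '27']
214 ['66', '51', '54', '74', '137', '93', '59', '54', '48', '57', '55', '42', '35', '22', '19', '31']
215 ['66', '61', '57', '92', '173', '93', '55', '55', '55', '57', '50', '35', '23', '12', '28', '35']
216 ['60', '68', '74', '81', '110', '60', '49', '45', '48', '45', '32', '16', '22', '30', '41'
[... 285 characters left out ...]
 '62', '57', '62', '61', '58']
220 ['62', '62', '64', '93', '188', '192', '144', '73', '59', '61', '61', '62', '60', '60', '60', '63']
221 ['62', '62', '59', '73', '107', '125', '79', '59', '58', '59', '56', '61', '61', '57', '62', '60']
222 ['60', '62', '59', '59', '66', '65', '63', '58', '58', '56', '61', '59', '60', '62', '61', '61']
223 ['60', '58', '59', '60', '59', '62', '64', '55', '55', '58', '59', '61', '59', '62', '58', '59']
green ((469.3328857421875, 226.471923828125), (147.93325805664062, 133.1227264404297), 81.15107727050781)
t 1.35 pos [ 0.17  -0.653  0.405] rpy [ 180.     0.  -165.4] yawY 104.6 j6 -16.5061933535446
shift norm [-2.039  1.604  0.523] spin norm 0.9622 alt -1.038
```

The key is at (0.4828,-0.2405) with yaw about 19.5°. The spindle is at (0.477,0.1965), the clamp yaw is about -9°, and the socket yaw is about -25°. Moving to above the key now.

```bash
python3 -m creep '[[[-0.146,0.114,0.027,0,0.6],[-0.146,0.114,0.027,0,0.6],[-0.146,0.114,0.027,0,0.6],[-0.146,0.114,0.027,0,0.6],[-0.146,0.114,0.027,0,0.6],[-0.146,0.114,0.027,0,0.6],[-0.146,0.114,0.027,0,0.6],[-0.146,0.114,0.027,0,0.6]]]'
python3 -m creep '[[[-0.146,0.114,0.027,0,0.6],[-0.146,0.114,0.027,0,0.6],[-0.146,0.114,0.027,0,0.6],[-0.146,0.114,0.027,0,0.6],[-0.146,0.114,0.027,0,0.6],[-0.146,0.114,0.027,0,0.6],[0,0,0,-0.079,0.6],[0,0,0,-0.079,0.6]]]'
python3 -m creep '[[[0,0,0,-0.079,0.6],[0,0,0,-0.079,0.6],[0,0,0,-0.079,0.6],[0,0,0,-0.079,0.6],[0,0,0,-0.079,0.6],[0,0,0,-0.079,0.6],[0,0,0,-0.079,0.6],[0,0,0,-0.079,0.6]]]'
python3 -m creep '[[[0,0,0,-0.079,0.6],[0,0,0,-0.079,0.6],[0,0,0,-0.079,0.6],[0,0,0,0,0.6]]]'
python3 -c "
from h import *
go([.4828,-.2405,.274],19.5)"
```

```text
clock: 2.02
tool_pos: [0.3509, -0.4163, 0.3615]
orientation: [-180.0, 0.0, -165.4]
force: [1.6, 0.2, -0.5]
opening: 0.0527
gripper_force: 0.0
clock: 2.68
tool_pos: [0.4865, -0.2394, 0.3287]
orientation: [180.0, -0.0, -150.7]
force: [-0.7, -1.0, 0.9]
opening: 0.0527
gripper_force: 0.0
clock: 3.35
tool_pos: [0.4853, -0.2412, 0.3292]
orientation: [-180.0, 0.0, -93.9]
force: [0.3, 0.8, -0.1]
opening: 0.0528
gripper_force: 0.0
clock: 3.68
tool_pos: [0.4853, -0.2413, 0.3292]
orientation: [-180.0, -0.0, -72.6]
force: [0.7, -0.2, 0.2]
opening: 0.0529
gripper_force: 0.0
t 3.6833 pos [ 0.4853 -0.2413  0.3292] rpy [-1.7998e+02 -1.0000e-02 -7.2630e+01] yawY -162.63 j6 23.070428820263174
shift norm [-0.0074  0.0109  0.276 ] spin norm -0.0237 alt 1.976
```

```bash
python3 -m creep '[[[-0.007,0.011,0,-0.024,0.6],[0,0,0.092,0,0.6],[0,0,0.092,0,0.6],[0,0,0.092,0,0.6],[0,0,0,0,0.6]]]'
python3 - <<'E'
from h import *
go([.4828,-.2405,.274],19.5)
s=snapshot("side"); save(s,"pre.png",(270,110,400,230),5)
E
```

```text
clock: 4.1
tool_pos: [0.4814, -0.2403, 0.2708]
orientation: [179.8, 0.2, -71.1]
force: [-0.7, 0.5, -0.8]
opening: 0.0526
gripper_force: 0.0
t 4.1 pos [ 0.4814 -0.2403  0.2708] rpy [ 1.7976e+02  1.7000e-01 -7.1100e+01] yawY -161.09 j6 24.60927961092805
shift norm [ 0.0033 -0.0061 -0.0162] spin norm -0.0066 alt 1.993
```

View pics/pre.png

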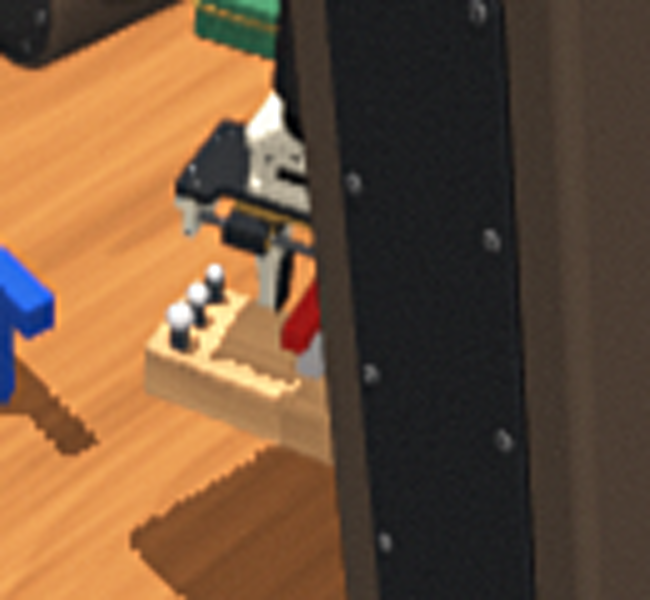

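The far finger hangs clear behind the red bar at crop (270,270), and the arm hides the rest. I'll trim the pose and then close.

```bash
python3 -m creep '[[[0.003,-0.006,0,0,0.6],[0,0,0,0,0.6],[0,0,0,0,0.6]]]'; python3 -c "
from h import *
go([.4828,-.2405,.274],19.5)"
```

```text
clock: 4.4
tool_pos: [0.4846, -0.2408, 0.2751]
orientation: [-179.9, -0.1, -70.9]
force: [0.7, 0.2, -0.9]
opening: 0.0524
gripper_force: 0.0
t 4.4 pos [ 0.4846 -0.2408  0.2751] rpy [-1.799e+02 -6.000e-02 -7.085e+01] yawY -160.85 j6 24.800953884074264
shift norm [-0.0047  0.0081  0.0054] spin norm -0.0039 alt 1.996
```

```bash
python3 -m creep '[[[0,0,0,0,0],[0,0,0,0,0],[0,0,0,0,0],[0,0,0,0,0],[0,0,0,0,0],[0,0,0,0,0],[0,0,0,0,0]]]'; python3 -c "
from h import *
go([.4828,-.2405,.274],19.5)"
```

```text
clock: 4.98
tool_pos: [0.484, -0.2407, 0.2739]
orientation: [180.0, 0.0, -70.8]
force: [-0.5, 1.0, 0.8]
opening: 0.0177
gripper_force: 29.9
t 4.9833 pos [ 0.484  -0.2407  0.2739] rpy [180.     0.   -70.81] yawY -160.81 j6 24.85126119474612
shift norm [-0.0032  0.0055 -0.0006] spin norm -0.0035 alt 1.997
```

```bash
python3 -m creep '[[[0,0,-0.1,0,0],[0,0,-0.1,0,0],[0,0,-0.15,0,0],[0,0,-0.1,0,0],[0,0,0,0,0],[0,0,0,0,0]]]'; python3 -c "
from h import *
go([.477,.1965,.364],-25.5)"
```

```text
clock: 5.48
tool_pos: [0.4841, -0.2407, 0.3647]
orientation: [-179.9, -0.0, -70.8]
force: [-0.1, -0.1, -2.8]
opening: 0.0178
gripper_force: 29.9
t 5.4833 pos [ 0.4841 -0.2407  0.3647] rpy [-1.7988e+02 -4.0000e-02 -7.0820e+01] yawY -160.82 j6 24.849485695809285
shift norm [-2.0763 -0.6845  0.0034] spin norm 0.4964 alt -1.504
```

```bash
python3 -m creep '[[[-0.173,-0.057,0,0,0],[-0.173,-0.057,0,0,0],[-0.173,-0.057,0,0,0],[-0.173,-0.057,0,0,0],[-0.173,-0.057,0,0,0],[-0.173,-0.057,0,0,0],[-0.173,-0.057,0,0,0],[-0.173,-0.057,0,0,0]]]'
python3 -m creep '[[[-0.173,-0.057,0,0,0],[-0.173,-0.057,0,0,0],[-0.173,-0.057,0,0,0],[-0.173,-0.057,0,0,0],[0,0,0,0.071,0],[0,0,0,0.071,0],[0,0,0,0.071,0],[0,0,0,0.071,0]]]'
python3 -m creep '[[[0,0,0,0.071,0],[0,0,0,0.071,0],[0,0,0,0.071,0],[0,0,0,0,0],[0,0,0,0,0],[0,0,0,0,0]]]'
python3 - <<'E'
from h import *
np.set_printoptions(precision=2,suppress=True)
go([.477,.1965,.364],-25.5)
o=telemetry.get_obs();x,y,z=o["tool_pos"];zf=z-.2589
t=snapshot("top");s=snapshot("side")
for n,p in(("top",t),("side",s)):
    u=proj(p,[[x,y,zf+.091]])[0]; print(n,"bar expected",u)
    m=redmask(p,int(u[0]),int(u[1]),30); print(m.sum())
    if m.sum()>30: print(fit([(p,m)],BAR,[x*1e3,y*1e3,-25],zf))
    print(nets.landmark_of(p,"key_tip")[:2], proj(p,[[x,y,zf]]))
    print(nets.landmark_of(p,"socket")[:2], proj(p,[[.477,.1965,.062]]))
a=cv2.resize(t["frame"][170:250,175:255],(400,400),interpolation=cv2.INTER_CUBIC)
b=cv2.resize(s["frame"][190:290,190:290],(400,400),interpolation=cv2.INTER_CUBIC)
cv2.imwrite("pics/over.png",cv2.cvtColor(np.hstack([a,b]),cv2.COLOR_RGB2BGR))
E
```

```text
clock: 6.15
tool_pos: [0.4782, 0.0522, 0.3624]
orientation: [179.9, 0.0, -70.8]
force: [1.1, -0.3, -2.5]
opening: 0.0176
gripper_force: 29.9
clock: 6.82
tool_pos: [0.4762, 0.1965, 0.3619]
orientation: [179.9, -0.1, -96.7]
force: [0.6, -0.9, -1.2]
opening: 0.018
gripper_force: 29.9
clock: 7.32
tool_pos: [0.4766, 0.1962, 0.363]
orientation: [180.0, -0.1, -115.3]
force: [1.1, -0.6, -1.5]
opening: 0.0176
gripper_force: 29.9
t 7.3167 pos [0.48 0.2  0.36] rpy [ 179.96   -0.07 -115.34] yawY 154.66 j6 -69.5484392717875
shift norm [-0. -0. -0.] spin norm 0.0018 alt -1.998
top bar expected [212.1  203.52]
61.0
(array([476.27, 197.69, -27.31]), np.float64(4.15204038799705))
[{'uv': [316.9, 154.3], 'confidence': 0.76}] [[216.66 207.84]]
[{'uv': [220.1, 210.6], 'confidence': 0.6}, {'uv': [220.3, 214.2], 'confidence': 0.29}] [[218.5  209.53]]
side bar expected [231.5  222.09]
33.0
(array([480.73, 196.42, -25.73]), np.float64(10.410231962065872))
[{'uv': [232.1, 243.4], 'confidence': 0.68}, {'uv': [364.2, 220.7], 'confidence': 0.63}] [[234.39 242.24]]
[] [[235.48 250.8 ]]
```

View pics/over.png

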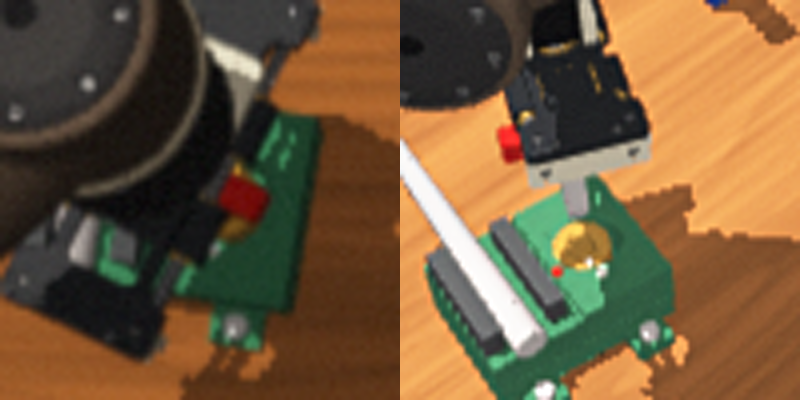

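In the side crop the key's foot is at about px (233.8,243.2), directly above the spindle at (235.5,251.2), which matches the prediction. Descending now.

```bash
python3 -m creep '[[[0,0,0.06,0,0],[0,0,0.06,0,0],[0,0,0.06,0,0],[0,0,0.02,0,0],[0,0,0.02,0,0],[0,0,0.02,0,0],[0,0,0,0,0]]]'; python3 -m creep '[[[0,0,0.02,0,0],[0,0,0.02,0,0],[0,0,0,0,0]]]'
```

```text
clock: 8.2
tool_pos: [0.4769, 0.1964, 0.3156]
orientation: [180.0, -0.0, -115.5]
force: [0.4, -1.2, -1.4]
opening: 0.0176
gripper_force: 29.9
clock: 8.45
tool_pos: [0.4772, 0.1963, 0.3078]
orientation: [-179.9, 0.0, -115.5]
force: [4.9, -2.7, -4.4]
opening: 0.018
gripper_force: 30.0
```

```bash
python3 -m creep '[[[0,0,0.02,0,0],[0,0,0.02,0,0],[0,0,0,0,0]]]'; python3 -m creep '[[[0,0,0.02,0,0],[0,0,0.02,0,0],[0,0,0,0,0]]]'; python3 -c "
from h import *
print(telemetry.get_obs()['moment'])
go([.477,.1965,.2909],-25.5)"
```

```text
clock: 8.7
tool_pos: [0.4773, 0.1963, 0.2996]
orientation: [-179.9, 0.0, -115.5]
force: [5.1, -2.8, -3.1]
opening: 0.0177
gripper_force: 30.0
clock: 8.95
tool_pos: [0.4773, 0.1963, 0.2916]
orientation: [-179.9, 0.0, -115.5]
force: [5.3, -3.2, -2.2]
opening: 0.0179
gripper_force: 30.0
[-1.416242   -2.49078776  0.03966063]
t 8.95 pos [0.4773 0.1963 0.2916] rpy [-1.7994e+02  1.0000e-02 -1.1553e+02] yawY 154.47 j6 -69.75950988810905
shift norm [-0.0005  0.0019  0.0034] spin norm -0.0003 alt 2.0
```

```bash
python3 -m creep '[[[0,-0.004,0.006,0,0],[0,0,0.004,0,0],[0,0,0,0,0]]]'
```

```text
clock: 9.2
tool_pos: [0.4778, 0.1961, 0.2908]
orientation: [-180.0, 0.0, -115.5]
force: [-0.7, -2.5, 9.7]
opening: 0.0178
gripper_force: 30.0
```

```bash
python3 -m creep '[[[0,0,0,0.06,0],[0,0,0,0.06,0],[0,0,0,0.06,0],[0,0,0,0.06,0],[0,0,0,0.06,0],[0,0,0,0.06,0],[0,0,0,0.06,0],[0,0,0,0,0]]]'; python3 -c "
from h import *
print(telemetry.get_obs()['moment'])
go([.4778,.1961,.2909],-78)"
```

```text
clock: 9.87
tool_pos: [0.4776, 0.196, 0.2908]
orientation: [-180.0, 0.0, -153.7]
force: [-1.0, -2.5, 10.3]
opening: 0.018
gripper_force: 30.0
[-1.30526228  0.23733185  0.06182633]
t 9.8667 pos [0.4776 0.196  0.2908] rpy [-1.7999e+02  4.0000e-02 -1.5365e+02] yawY 116.35 j6 -107.80185678117215
shift norm [-0.001   0.0002 -0.0004] spin norm 0.1594 alt -1.841
```

```bash
for i in 1; do python3 -m creep '[[[0,0,0,0.05,0],[0,0,0,0.05,0],[0,0,0,0.04,0],[0,0,0,0,0]]]'; python3 -c "
from h import *
print(telemetry.get_obs()['moment'])"
python3 -m creep '[[[0,0,0,0.03,0],[0,0,0,0.03,0],[0,0,0,0,0]]]'; done; python3 -c "
from h import *
print(telemetry.get_obs()['moment'])
go([.4778,.1961,.2909],-78)"
```

```text
clock: 10.2
tool_pos: [0.4776, 0.1961, 0.2908]
orientation: [180.0, 0.0, -166.2]
force: [-1.6, -1.7, 10.6]
opening: 0.0173
gripper_force: 30.0
[-1.04786776  0.46755498  0.07153142]
clock: 10.45
tool_pos: [0.4776, 0.1961, 0.2908]
orientation: [180.0, 0.0, -171.5]
force: [-1.2, -0.8, 10.4]
opening: 0.0178
gripper_force: 30.0
[-0.89719119  0.63436847  0.08657377]
t 10.45 pos [0.4776 0.1961 0.2908] rpy [ 1.7998e+02  5.0000e-02 -1.7148e+02] yawY 98.52 j6 -125.62911880098285
shift norm [-0.0012 -0.0003 -0.0005] spin norm -0.0387 alt 1.961
```

```bash
python3 -m creep '[[[0,0,0,0.02,0],[0,0,0,0.02,0],[0,0,0,0,0]]]'; python3 -c "
from h import *
print(telemetry.get_obs()['moment'])"
python3 -m creep '[[[0,0,0,0.02,0],[0,0,0,0.02,0],[0,0,0,0,0]]]'; python3 -c "
from h import *
print(telemetry.get_obs()['moment'])
go([.4778,.1961,.2909],-78)"
```

```text
clock: 10.7
tool_pos: [0.4776, 0.1962, 0.2908]
orientation: [180.0, 0.0, -175.0]
force: [-1.9, -2.7, 10.1]
opening: 0.0175
gripper_force: 30.0
[-0.8458768  0.7061856  0.1075184]
clock: 10.95
tool_pos: [0.4776, 0.1962, 0.2908]
orientation: [180.0, 0.0, -178.6]
force: [-2.1, -2.4, 10.1]
opening: 0.0176
gripper_force: 30.1
[-0.89954702  0.69468881  0.48400483]
t 10.95 pos [0.4776 0.1962 0.2908] rpy [ 1.7998e+02  5.0000e-02 -1.7859e+02] yawY 91.41 j6 -132.7460719463873
shift norm [-0.0012 -0.0005 -0.0004] spin norm -0.1176 alt 1.882
```

```bash
python3 -m creep '[[[0,0,0,0.02,0],[0,0,0,0.01,0],[0,0,0,0,0]]]'; python3 -c "
from h import *
print(telemetry.get_obs()['moment'])"
python3 -m creep '[[[0,0,0,0.02,0],[0,0,0,0,0]]]'; python3 -c "
from h import *
print(telemetry.get_obs()['moment'])
go([.4778,.1961,.2909],-78)"
```

```text
clock: 11.2
tool_pos: [0.4776, 0.1963, 0.2908]
orientation: [180.0, 0.1, 178.8]
force: [-2.7, -1.5, 10.1]
opening: 0.0176
gripper_force: 30.7
[-0.77556004  0.79432999  0.87454557]
clock: 11.37
tool_pos: [0.4777, 0.1963, 0.2908]
orientation: [180.0, 0.1, 177.0]
force: [-1.3, -2.2, 9.5]
opening: 0.018
gripper_force: 31.2
[-0.7662524   0.50017232  0.82976557]
t 11.3667 pos [0.4777 0.1963 0.2908] rpy [1.7997e+02 7.0000e-02 1.7698e+02] yawY 86.98 j6 -137.20293634262188
shift norm [-0.0007 -0.0012 -0.0003] spin norm -0.1669 alt 1.833
```

```bash
python3 -m creep '[[[0,0,0,-0.03,0],[0,0,0,-0.03,0],[0,0,0,0,0]]]'; python3 -c "
from h import *
print(telemetry.get_obs()['moment'])"
```

```text
clock: 11.62
tool_pos: [0.4777, 0.1962, 0.2908]
orientation: [180.0, 0.1, -177.4]
force: [-0.7, -2.0, 9.6]
opening: 0.0177
gripper_force: 29.9
[-0.82190998  0.27980876  0.00142674]
```

```bash
python3 -m creep '[[[0,0,-0.01,-0.015,0],[0,0,-0.01,0,0],[0,0,-0.02,0,0],[0,0,-0.02,0,0],[0,0,0,0,0]]]'; python3 -c "
from h import *
print(telemetry.get_obs()['moment'])"; python3 -m creep '[[[0,0,-0.04,0,0],[0,0,-0.04,0,0],[0,0,-0.06,0,0],[0,0,-0.08,0,0],[0,0,-0.1,0,0],[0,0,0,0,0]]]'; python3 - <<'E'
from h import *
o=telemetry.get_obs();print(o["moment"])
go([.484,-.2407,.364],19.2)
s=snapshot("side");t=snapshot("top")
b=cv2.resize(s["frame"][180:300,180:300],(600,600),interpolation=cv2.INTER_CUBIC)
cv2.imwrite("pics/lk.png",cv2.cvtColor(b,cv2.COLOR_RGB2BGR))
x,y,z=o["tool_pos"];print(proj(s,[[x,y,z-.2589],[x,y,z-.168]]))
E
```

```text
clock: 12.03
tool_pos: [0.4776, 0.1962, 0.3025]
orientation: [180.0, 0.0, -176.3]
force: [1.1, -0.1, -1.5]
opening: 0.0177
gripper_force: 29.9
[-0.10244213 -0.48314726  0.04881884]
clock: 12.53
tool_pos: [0.4781, 0.1963, 0.3702]
orientation: [179.9, 0.3, -176.3]
force: [1.4, 0.0, -1.3]
opening: 0.0178
gripper_force: 29.9
[ 0.10074838 -0.17819735 -0.04342167]
t 12.5333 pos [0.4781 0.1963 0.3702] rpy [ 179.86    0.25 -176.26] yawY 93.74 j6 -130.42319543540637
shift norm [ 0.1134 -2.1825  0.0255] spin norm 0.8283 alt -1.172
[[233.82620988 240.44179693]
 [230.88671064 220.12613483]]
```

View pics/lk.png

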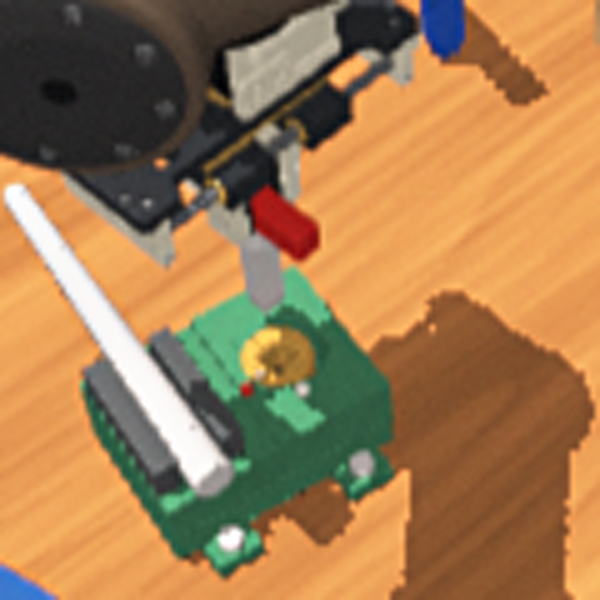

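The key is out. The jaw looks closed on the mandrel, and the white line (crop 260,373) points towards the red dot (248,390). I'll verify that once the arm is away.

```bash
python3 -m creep '[[[0.009,-0.182,0,0,0],[0.009,-0.182,0,0,0],[0.009,-0.182,0,0,0],[0.009,-0.182,0,0,0],[0.009,-0.182,0,0,0],[0.009,-0.182,0,0,0],[0.009,-0.182,0,0,0],[0.009,-0.182,0,0,0]]]'
python3 -m creep '[[[0.009,-0.182,0,0,0],[0.009,-0.182,0,0,0],[0.009,-0.182,0,0,0],[0.009,-0.182,0,0,0],[0,0,0,-0.078,0],[0,0,0,-0.078,0],[0,0,0,-0.078,0],[0,0,0,-0.078,0]]]'
python3 -m creep '[[[0,0,0,-0.078,0],[0,0,0,-0.078,0],[0,0,0,-0.078,0],[0,0,0,-0.078,0],[0,0,0,-0.078,0],[0,0,0,-0.078,0],[0,0,0,-0.078,0],[0,0,0,-0.078,0]]]'
python3 -m creep '[[[0,0,0,-0.078,0],[0,0,0,-0.078,0],[0,0,0,-0.078,0],[0,0,0,0,0],[0,0,0,0,0]]]'
python3 - <<'E'
from h import *
np.set_printoptions(precision=4,suppress=True)
go([.484,-.2407,.364],19.2)
o=telemetry.get_obs();x,y,z=o["tool_pos"]
t=snapshot("top");s=snapshot("side")
f=t["frame"].astype(int);b=proj(t,[[.4768,.196,.062]])[0]
for n in("white","red"):
    pass
Y,X=np.mgrid[200:226,208:232];F=f[200:226,208:232]
w=np.clip(F.min(2)-75,0,None).astype(float)
n,l=cv2.connectedComponents(np.uint8(w>0))
for i in range(1,n):
    k=(l==i); 
    if w[k].sum()>80:
        u=np.array([(X*w)[k].sum(),(Y*w)[k].sum()])/w[k].sum(); d=u-b; print("white",u,w[k].sum(),"cw from down",np.degrees(np.arctan2(-d[0],d[1])),"r",np.hypot(*d))
r=np.clip(F[...,0]-2.5*F[...,1],0,None)*1.0*(F[...,0]>90)*(F[...,2]>0.6*F[...,1]); 
u=np.array([(X*r).sum(),(Y*r).sum()])/r.sum(); d=u-b; print("red",u,"cw from down",np.degrees(np.arctan2(-d[0],d[1])))
a=cv2.resize(t["frame"][170:250,175:255],(400,400),interpolation=cv2.INTER_CUBIC)
c=cv2.resize(t["frame"][160:260,330:430],(400,400),interpolation=cv2.INTER_CUBIC)
cv2.imwrite("pics/chk.png",cv2.cvtColor(np.hstack([a,c]),cv2.COLOR_RGB2BGR))
m=redmask(t,*proj(t,[[x,y,z-.168]])[0].astype(int),30);print(m.sum(),fit([(t,m)],BAR,[x*1e3,y*1e3,19],z-.2589))
E
```

```text
clock: 13.3
tool_pos: [0.481, -0.0972, 0.3652]
orientation: [180.0, -0.1, -176.3]
force: [1.1, -0.4, -1.7]
opening: 0.0176
gripper_force: 29.9
clock: 13.97
tool_pos: [0.4835, -0.2416, 0.3646]
orientation: [179.9, -0.1, -147.9]
force: [0.0, -0.3, -2.0]
opening: 0.018
gripper_force: 29.9
clock: 14.63
tool_pos: [0.4836, -0.2411, 0.3648]
orientation: [179.9, 0.0, -91.7]
force: [0.1, 0.2, -2.1]
opening: 0.0178
gripper_force: 29.9
clock: 15.05
tool_pos: [0.4838, -0.2412, 0.3651]
orientation: [179.9, 0.1, -71.2]
force: [0.2, -0.1, -1.9]
opening: 0.0176
gripper_force: 29.9
t 15.05 pos [ 0.4838 -0.2412  0.3651] rpy [179.91   0.06 -71.23] yawY -161.23 j6 24.505646700777387
shift norm [-0.0018 -0.0016  0.0054] spin norm -0.0047 alt 1.995
white [211.9697 209.6195] 594.0 cw from down 89.84727198059733 r 6.708124651337
white [216.689  219.3359] 1045.0 cw from down 11.547183999863252 r 9.935326881348317
red [208.3697 211.3109] cw from down 80.58490459123497
80.0 (array([ 485.7305, -238.927 ,   24.0174]), np.float64(2.9550611303344874))
```

View pics/chk.png

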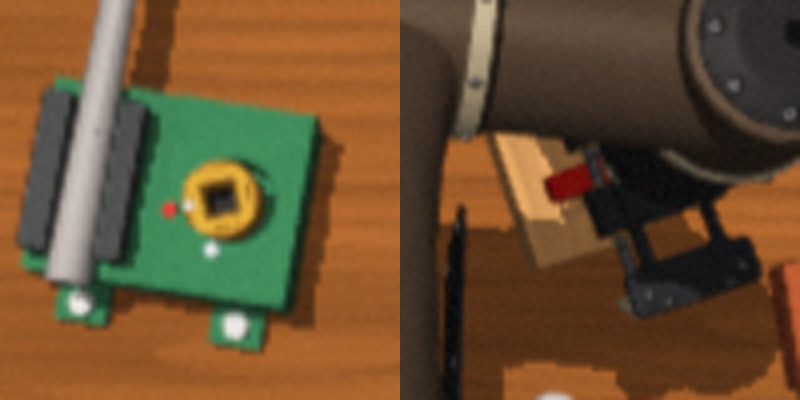

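The white line now sits beside the red dot and the jaw is against the mandrel, so the clamp is locked. Lowering the key into the stand.

```bash
python3 -m creep '[[[-0.002,-0.002,0.08,0,0],[0,0,0.08,0,0],[0,0,0.08,0,0],[0,0,0.03,0,0],[0,0,0.03,0,0],[0,0,0.02,0,0],[0,0,0,0,0]]]'; python3 -m creep '[[[0,0,0.025,0,0],[0,0,0.025,0,0],[0,0,0.025,0,0],[0,0,0,0,0]]]'; python3 -c "
from h import *
print(telemetry.get_obs()['moment'])
go([.484,-.2407,.2739],19.2)"
```

```text
clock: 15.73
tool_pos: [0.4845, -0.2408, 0.3015]
orientation: [180.0, 0.0, -71.0]
force: [-0.7, -0.1, -2.0]
opening: 0.0177
gripper_force: 29.9
clock: 16.07
tool_pos: [0.4841, -0.2407, 0.2858]
orientation: [180.0, 0.0, -71.0]
force: [-0.1, 0.4, -1.7]
opening: 0.0175
gripper_force: 29.9
[ 0.01548623  0.1393177  -0.0321979 ]
t 16.0667 pos [ 0.4841 -0.2407  0.2858] rpy [ 1.7995e+02  5.0000e-02 -7.1020e+01] yawY -161.02 j6 24.66327193540804
shift norm [0.     0.0005 0.0597] spin norm -0.0024 alt 1.998
```

```bash
python3 -m creep '[[[0,0,0.025,0,0],[0,0,0.02,0,0],[0,0,0.012,0,0],[0,0,0.01,0,0],[0,0,0,0,0]]]'; python3 -c "
from h import *
print(telemetry.get_obs()['moment'])
go([.484,-.2407,.2739],19.2)"
```

```text
clock: 16.48
tool_pos: [0.4846, -0.2408, 0.2739]
orientation: [180.0, -0.0, -71.0]
force: [-3.1, -0.4, 5.0]
opening: 0.0177
gripper_force: 29.9
[ 0.32811584  1.11609129 -0.06588831]
t 16.4833 pos [ 0.4846 -0.2408  0.2739] rpy [ 1.7999e+02 -2.0000e-02 -7.0970e+01] yawY -160.97 j6 24.66905334742464
shift norm [-0.0017  0.0025  0.0002] spin norm -0.0019 alt 1.998
```

Floor contact shows at the original height with 5 N. Releasing, rising straight up and backing off.

```bash
python3 -m creep '[[[0,0,0,0,0.6],[0,0,0,0,0.6],[0,0,0,0,0.6],[0,0,0,0,0.6],[0,0,0,0,0.6],[0,0,0,0,0.6]]]'; python3 -m creep '[[[0,0,-0.03,0,0.6],[0,0,-0.08,0,0.6],[0,0,-0.15,0,0.6],[0,0,-0.18,0,0.6],[0,0,-0.18,0,0.6],[0,0,0,0,0.6]]]'
python3 -c "
from h import *
go([.25,-.55,.4],19.2)"
```

```text
clock: 16.98
tool_pos: [0.4845, -0.2408, 0.2735]
orientation: [-180.0, -0.0, -71.0]
force: [-1.3, -0.4, -0.0]
opening: 0.0506
gripper_force: 0.0
clock: 17.48
tool_pos: [0.486, -0.2415, 0.4057]
orientation: [-179.5, -0.4, -70.9]
force: [0.9, -0.2, 0.4]
opening: 0.0529
gripper_force: 0.0
t 17.4833 pos [ 0.486  -0.2415  0.4057] rpy [-179.48   -0.41  -70.92] yawY -160.92 j6 24.669907095598017
shift norm [1.0719 1.6197 0.0214] spin norm -0.0013 alt 1.999
```

```bash
python3 -m creep '[[[0.1,0.16,0,0,0.6],[0.1,0.16,0,0,0.6],[0.1,0.16,0,0,0.6],[0.1,0.16,0,0,0.6],[0.1,0.16,0,0,0.6],[0.1,0.16,0,0,0.6],[0.1,0.16,0,0,0.6],[0.1,0.16,0,0,0.6]]]'
python3 -m creep '[[[0.1,0.16,0,0,0.6],[0.1,0.16,0,0,0.6],[0,0,0,0,0.6],[0,0,0,0,0.6]]]'
python3 - <<'E'
from h import *
np.set_printoptions(precision=3,suppress=True)
t=snapshot("top");s=snapshot("side")
mt,ms=redmask(t,377,206),redmask(s,335,171,20)
print(mt.sum(),ms.sum())
for ob in([(t,mt)],[(s,ms)]):
  if ob[0][1].sum()>60: print("key",*fit(ob,BAR,[484,-240,18],.015))
a=cv2.resize(t["frame"][160:240,330:410],(400,400),interpolation=cv2.INTER_CUBIC)
b=cv2.resize(s["frame"][130:230,290:390],(400,400),interpolation=cv2.INTER_CUBIC)
cv2.imwrite("pics/end.png",cv2.cvtColor(np.hstack([a,b]),cv2.COLOR_RGB2BGR))
E
```

```text
clock: 18.15
tool_pos: [0.293, -0.4765, 0.3982]
orientation: [-180.0, -0.0, -71.0]
force: [0.5, -0.8, 0.2]
opening: 0.0527
gripper_force: 0.0
clock: 18.48
tool_pos: [0.2454, -0.5354, 0.3973]
orientation: [180.0, 0.0, -71.2]
force: [0.7, -0.2, 0.1]
opening: 0.0521
gripper_force: 0.0
212.0 120.0
key [ 482.966 -238.077   20.762] 0.3309225769479083
key [ 483.804 -238.679   25.726] 0.5068647955914392
```

View pics/end.png

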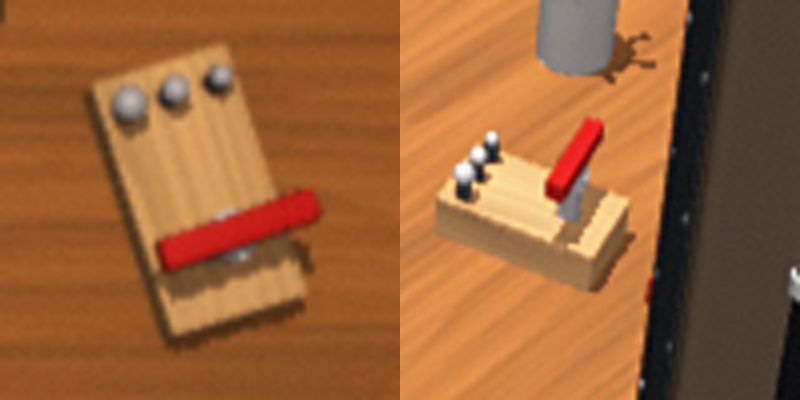

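The key stands upright in the stand at about top px (378,206), as at the start, and the clamp is locked. Handing in.

```bash
python3 -c "
from h import *
print(workorder.close_job())"
```

```text
the job is handed in; nothing more can be done
None
```

I turned the spindle clockwise to its stop, which locked the clamp on the mandrel, then put the key back upright and fully down in its stand and handed the job in at about 18.6 s; the verdict was not shown.

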